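# Lock the rice roll press with its gated bolt knob

### The job

The rice roll press on the grey mat is closed on a roll but not locked. With the fingertips, push the red knob along its L-shaped slot: first all the way to the corner at the keeper end, then sideways all the way to the end of the short leg by the green dot. Only push it, do not grip it or pull it up; leave the tin on the ledge and the other things alone, and end clear of the press.

Things in the scene. Friction and masses are not known exactly. Their poses are not given: they have to be found in the camera images.
- roll_press: Fixed press: wooden board 150 (x) x 215 (y) x 12 mm carrying an aluminium clamp block (x -58 to 62, y -25 to 105 mm, top at z 66 mm) with a dark gate plate on it (x -50 to 60, y 0 to 84 mm, top at z 76.5 mm). -x is the front; a steel keeper eye stands there at x -72 to -64, y 3 to 41 mm, top at z 80 mm. Origin: centre of the board's underside, 3 mm above the counter; z up; yaw varies.
- slot_corner (a point): Corner of the 16 mm wide L-shaped slot, at the gate plate's top: press x -25, y 22 mm, z 76.5 mm. The long leg comes here from the rear (from pin place x 35, y 22 mm) along the press's -x; the short leg leaves along the press's +y. Fixed to the press.
- slot_end (a point): Where the pin's centre ends in the short leg, at the gate plate's top: press x -25, y 58 mm, z 76.5 mm; a small green dot lies 17 mm beyond it. Fixed to the press.
- knob_mid (a point): Centre of the red upright round knob, 26 mm in diameter, 32 mm tall: the point is 18 mm above its underside and 14 mm below its top, 100 mm above the press's origin (103 mm above the counter). A 12 mm pin under it runs in the slot with 2 mm of play either side. Moves with the two slides.
- lock_bolt (a joint): Travel of the knob (and the steel bolt it carries) along the press's -x axis, m: 0 at the rear place, 0.060 with the pin in the line of the short leg; the slot wall stops it at 0.062. It starts between 0 and 0.018. About 2 N of friction, no spring, stays where it is left.
- lock_knob (a joint): Travel of the knob across, along the press's +y axis, m: 0 in the long leg, 0.036 at the end of the short leg; the slot wall stops it at 0.038. About 2 N of friction, no spring, stays where it is left. The slot lets it move only when lock_bolt is 0.058 or more.
- lock_cap (a joint): Upward play of the red knob, m: 0 at rest, at most 0.008; a spring pulls it down (about 3 N preload, 1.2 N per mm).
- tin: Loose low oval tin, 105 x 63 x 25 mm, lying on the side ledge of the press's board (-y side); origin at the centre of its underside. Leave alone.
- chilli_jar: Loose glass jar with a red lid, 58 mm wide, 86 mm tall, behind the mat on the right; origin at the centre of its underside. Leave alone.
- spice_jar: Loose spice jar with a green lid, 46 mm wide, 106 mm tall, behind the mat; origin at the centre of its underside. Leave alone.
- steel_mug: Loose grey steel mug, 77 mm wide, 101 mm tall, to the left of the mat; origin at the centre of its underside. Leave alone.
- kitchen_timer: Loose white kitchen timer with a red dial, 65 mm wide, 46 mm tall, left of the mat near the counter's edge; origin at the centre of its underside. Leave alone.
- sauce_red: Loose red squeeze bottle, 52 mm wide, 165 mm tall, on the right; origin at the centre of its underside. Leave alone.
- shelf_corner (a point): Front right lower corner of the fixed glass shelf above the back of the counter, 0.48 m up (shelf and rim reach to 0.52 m). Its front edge runs from here 0.96 m to the left and towards the robot, along world (-0.5, 0.87); its right edge runs away along (0.87, 0.5). A 22 mm post stands under the corner at world (0.67, 0.13). Keep the arm clear of it.

How it is judged:
By the outcome, as a careful person would: the job done as asked, in the order asked, and still so for the second after the job is handed in, with the robot touching nothing.
It also fails if it takes over 51 s, if anything falls off the work surface, if the arm or the gripper's body presses on something with over 40 N, if the wrist force passes 120 N, or if a joint passes its speed limit or range.

### The arm

A 6-joint arm with a two-finger parallel gripper is mounted at the origin on a cart in front of the work surface, level with it; the furniture and walls round the work are solid. World frame = base frame: x ahead of the robot, y to its left, z up, the work surface at z = 0. Lengths are in m, angles in degrees, forces in N, time in s.
With the tool pointing down it reaches from about 0.275 to 0.975 m from the base axis. Payload 8.4 kg.
Tool frame: the origin (TCP) lies midway between the tips of the shut fingers; the grasp point (between the pads) lies 19 mm behind it; z points along the fingers, y is the line along which they close (so a half turn about z gives the same grasp; the last joint's range is limited). The gripper opens to 92 mm and grips with 3 to 60 N. Pads are 20 mm wide; open, the fingers measure 128 mm over their backs; the gripper's body (75 mm by 189 mm) begins 69 mm behind the grasp point.
Start: joints at [73.889, 20.225, 93.587, -0, 66.188, -0.138], TCP at [0.172, 0.601, 0.193] pointing down, gripper open.
Joint ranges: [-150.9, 150.9], [-52.94, 120.26], [3.33, 152.33], [-74.26, 254.26], [0, 154.13], [-172.89, 172.89]. Speed limits (degrees/s): [127.2, 127.2, 159.86, 180, 180, 180].

### API

Orientations are given as a 3x3 rotation matrix whose columns are the frame's x, y, z axes.
In Python, from station import env gives the robot as it stands.
- The arm moves only by the tool apply_moves, never from a script. Its argument "series" is a list that holds one entry, the list of rows, each a list of 7 numbers: the shift along the tool's x, y, z in mm, then the turn, a rotation vector about the tool's x, y, z in rad, then the closure, from 0 (fully open) to 1 (shut). In form: [[[dx, dy, dz, rx, ry, rz, hand], ...]]. A call has 1 to 5 rows; each row shifts and turns the commanded pose from where the row before left it, along the tool's axes as they then stand; what a row does not reach is not made up. A row lasts 1/12 s, in which the tool goes at most 41.7 mm and 7.16 degrees, less where a joint would pass 70% of its speed; a pose out of reach is approached as far as the arm can. A call is refused whole if a number of a shift passes 41.7 or a number of a turn 0.125, either way. A call with a gripper value outside its range is refused whole. The fingers move at their own pace and stop on an object; "newtons" is the grip in N (left out, the last holds). Time passes only in rows, so rows that do not move let the fingers close. It gives the time, the measured TCP pose, the force, the opening and the grip force at its end, in the units of the state.
- env.get_obs(): the state, without advancing time (a new reading comes with each control period).
- env.read_camera(name): name is "scene" or "top" or "wrist"; returns the picture (420x560x3 uint8, red, green, blue); there is no depth.
- env.camera_model(name): a dict with "fov_y" (degrees; the focal length in pixels is half the picture's height over the tangent of half this angle, whatever the lens; pixels are square), "cx", "cy" (the principal point, pixels), "world_from_camera" (4x4, takes a point from camera to world coordinates); the wrist camera has in their place "mount" (4x4, takes a point from camera to tool coordinates, whose origin is the TCP and whose axes are the flange's). Camera axes: x right, y up, looking along -z (the intrinsics and any distortion apply to the point x, -y, -z); pixel columns grow to the right and rows downward; lengths in m; the calibration is good to about 2 mm. The wrist camera is an equidistant fisheye: a pixel r from the principal point sees the ray r / f radians off the axis. A picture is of the moment at which its call begins: read the wrist's pose just before it. camera_model takes no time and is no camera call.
- env.hand_in(): hands the job in; it is judged then, once.
The state is a dict: "t": time; "joint_pos": joint angles; "joint_velocities": joint speeds; "joint_efforts": joint torques, N m; "position": TCP position; "tcp_rot": TCP orientation; "wrist_force": force on the tool from outside, world axes, zero at the start; "torque": the same for the moment, N m; "gripper_width": finger opening in m; "grasp_force": force on a finger pad.
Only numpy, scipy, OpenCV 4.12 (cv2) and the standard library are available. Lean on these libraries where they do the work, as an engineer would, in place of code of your own. Each camera call takes 0.05 s, during which the arm holds its last target. There are 200 camera calls.

## Working session

There is one attempt and no reset: what is moved stays moved. The work goes in short steps, Python scripts to look and compute and a tool call to move; the robot and the scene stay as the last step left them, time stands still between calls to the robot, and variables do not carry over. Pictures are saved under pics/ and viewed, at most 10 in all, crops included, and the job is handed in when it is done.

Besides the shell and the picture viewer there is one more tool, called by a JSON object that holds its "name" and its "arguments", one argument or row to a line. apply_moves: Moves the arm, as the interface text tells. Its arguments: {"type":"object","properties":{"series":{"type":"array"},"newtons":{"type":"number"}},"required":["series"]}

```bash
mkdir -p pics; python3 - <<'E'
from station import env
import cv2, numpy as np
np.set_printoptions(precision=4,suppress=True)
for n in ["scene","top"]:
    cv2.imwrite(f"pics/{n}0.png",cv2.cvtColor(env.read_camera(n),cv2.COLOR_RGB2BGR))
    print(env.camera_model(n))
o=env.get_obs();print(o["t"],o["position"],o["tcp_rot"],o["gripper_width"])
E
```

```text
{'fov_y': 53.53846844666998, 'cx': 276.5383351002133, 'cy': 207.35849913237598, 'world_from_camera': array([[ 0.4595,  0.6554, -0.5994, -0.1763],
       [-0.8882,  0.3435, -0.3053, -0.3155],
       [ 0.0058,  0.6727,  0.7399,  1.1592],
       [ 0.    ,  0.    ,  0.    ,  1.    ]])}
{'fov_y': 52.482519327761565, 'cx': 280.5421094139654, 'cy': 202.0529177291347, 'world_from_camera': array([[-0.0032,  0.9775, -0.2107,  0.2418],
       [-1.    , -0.0039, -0.0028,  0.0547],
       [-0.0035,  0.2107,  0.9775,  1.5304],
       [ 0.    ,  0.    ,  0.    ,  1.    ]])}
0.1 [0.1719 0.6004 0.1926] [[-0.9614  0.2752 -0.0004]
 [ 0.2752  0.9614 -0.0012]
 [ 0.     -0.0012 -1.    ]] 0.09178604081604201
```

View pics/scene0.png

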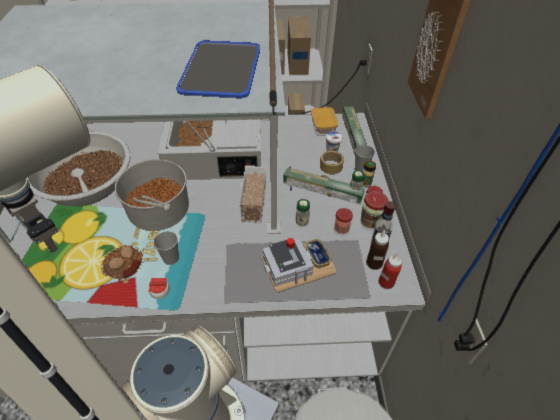

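View pics/top0.png

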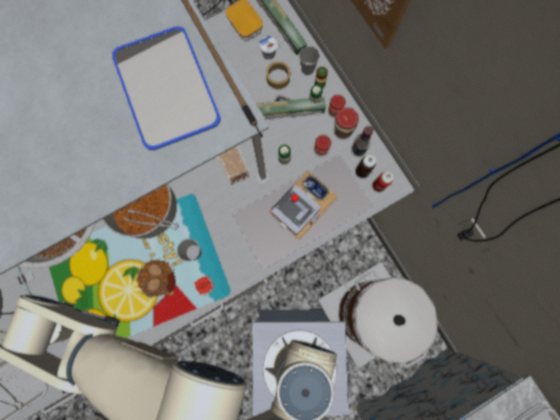

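The press is near (290,262) in the scene picture and (300,205) in the top one; the red knob is at about (290,243) and (294,198). I'll enlarge both crops.

```bash
python3 - <<'E'
import cv2, numpy as np
a=cv2.imread("pics/scene0.png")[228:298,250:345]; b=cv2.imread("pics/top0.png")[165:245,260:345]
A=cv2.resize(a,None,fx=6,fy=6,interpolation=cv2.INTER_CUBIC);B=cv2.resize(b,None,fx=7,fy=7,interpolation=cv2.INTER_CUBIC)
cv2.imwrite("pics/sc.png",A);cv2.imwrite("pics/tc.png",B)
E
```

```text
(no output)
```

View pics/sc.png

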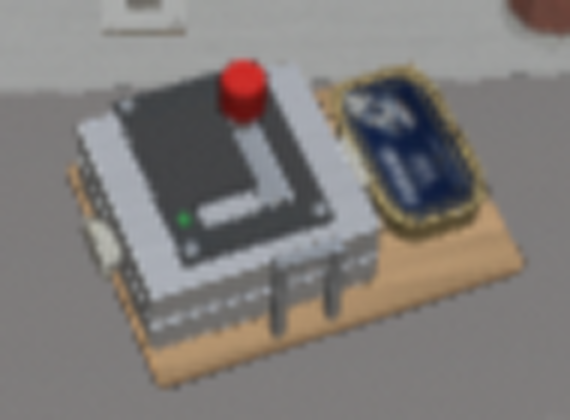

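View pics/tc.png

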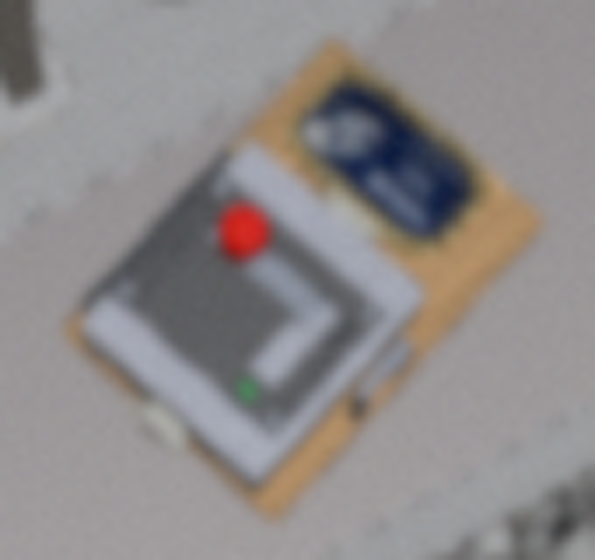

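The scene crop shows the L slot, with its corner near (280,195) and the green dot at (184,219). The knob's top is at (244,75). In the top crop the dot is at (248,389) and the knob at (244,230), and the board corners are clear. Next I fit the press pose.

```bash
cat >fit.py <<'E'
from station import env
import numpy as np
from scipy.optimize import least_squares
np.set_printoptions(precision=4,suppress=True)
def proj(n,P):
    c=env.camera_model(n);T=np.linalg.inv(c["world_from_camera"]);f=210/np.tan(np.radians(c["fov_y"]/2))
    q=P@T[:3,:3].T+T[:3,3];return np.c_[c["cx"]-f*q[:,0]/q[:,2],c["cy"]+f*q[:,1]/q[:,2]]
top=[(-25,75,76.5,248,389),(-75,107.5,12,272,518),(-75,-107.5,12,543,220),(75,-107.5,12,335,38),(75,107.5,12,70,328),
(-58,-25,66,423,295),(62,-25,66,240,143),(-58,105,66,262,485),(62,105,66,83,318)]
sc=[(-75,107.5,12,160,387),(-75,-107.5,12,524,262),(-58,105,66,150,303),(-58,-25,66,380,232),(62,105,66,78,124),(62,-25,66,300,62),(-25,75,76.5,184,219)]
D={"top":(np.array(top),7,(260,165)),"scene":(np.array(sc),6,(250,228))}
K={"top":(244,222),"scene":(244,75)}
def px(n,uv): _,s,o=D[n]; return (np.asarray(uv)+.5)/s-.5+o
def w(p,L):
    c,s=np.cos(p[2]),np.sin(p[2]);L=np.asarray(L)/1000
    return L@np.array([[c,s,0],[-s,c,0],[0,0,1]])+[p[0],p[1],.003]
def res(p,ns=("top","scene")):
    return np.concatenate([proj(n,w(p,D[n][0][:,:3]))-px(n,D[n][0][:,3:]) for n in ns])
if __name__=="__main__":
    for ns in (("top",),("scene",),("top","scene")):
        r=least_squares(lambda p:res(p,ns).ravel(),[.45,0,-.7],loss="soft_l1");print(ns,r.x[:2],np.degrees(r.x[2]));
    print(res(r.x)); p=r.x
    k=least_squares(lambda b:np.concatenate([proj(n,w(p,[(35-b[0],22+b[1],114 if n=="scene" else 107)]))[0]-px(n,K[n]) if n=="scene" else proj(n,w(p,[(35-b[0],22+b[1],100)]))[0]-px(n,(244,231)) for n in K]),[5,0])
    print("bolt",k.x,k.fun)
    print(w(p,[(35-k.x[0],22,100),(35,22,100),(-25,22,100),(-25,58,100)]))
E
python3 fit.py
```

```text
('top',) [ 0.5617 -0.0228] 47.53805230536144
('scene',) [ 0.5614 -0.0231] 47.63032233491814
('top', 'scene') [ 0.5616 -0.0229] 47.58582717159778
[[-0.0042  0.3365]
 [ 0.3992  0.8832]
 [ 0.9035 -0.0267]
 [-0.1974 -0.5628]
 [-1.6691  0.3119]
 [ 0.9853 -0.3651]
 [ 1.5712 -0.9464]
 [-0.7652 -0.1833]
 [-0.8061  0.7613]
 [-0.4671 -0.2804]
 [ 0.8043  0.7455]
 [ 0.1336 -0.2878]
 [ 0.6732 -0.5482]
 [-0.5367 -0.0836]
 [-0.5055 -0.5244]
 [-0.1132  0.5571]]
bolt [ 7.5191 -0.9369] [-0.1464  0.1507  0.1819 -0.0767]
[[ 0.5639  0.0122  0.103 ]
 [ 0.569   0.0177  0.103 ]
 [ 0.5285 -0.0266  0.103 ]
 [ 0.5019 -0.0023  0.103 ]]
```

{"name": "apply_moves", "arguments": {
  "series": [
    [[0,0,0,0,0,0.12,1],[0,0,0,0,0,0.12,1],[0,0,0,0,0,0.12,1],[0,0,0,0,0,0.12,1],[0,0,0,0,0,0.12,1]]
  ],
  "newtons": 20
}}

```text
t: 0.52
position: [0.1719, 0.6006, 0.1928]
tcp_rot: [[-0.634, 0.774, -0.0], [0.774, 0.634, -0.001], [-0.001, -0.001, -1.0]]
wrist_force: [0.6, 0.9, 0.4]
gripper_width: 0.0607
grasp_force: 0.0
```

{"name": "apply_moves", "arguments": {
  "series": [
    [[0,0,0,0,0,0.12,1],[0,0,0,0,0,0.12,1],[0,0,0,0,0,0.12,1],[0,0,0,0,0,0.12,1],[0,0,0,0,0,0.12,1]]
  ]
}}

```text
t: 0.93
position: [0.1719, 0.6005, 0.1928]
tcp_rot: [[-0.086, 0.996, -0.0], [0.996, 0.086, -0.001], [-0.001, -0.0, -1.0]]
wrist_force: [-0.5, 0.5, -0.3]
gripper_width: 0.0269
grasp_force: 0.0
```

{"name": "apply_moves", "arguments": {
  "series": [
    [[0,0,0,0,0,0.12,1],[0,0,0,0,0,0.12,1],[0,0,0,0,0,0.12,1],[0,0,0,0,0,0.12,1],[0,0,0,0,0,0.12,1]]
  ]
}}

```text
t: 1.35
position: [0.1719, 0.6005, 0.1929]
tcp_rot: [[0.492, 0.871, -0.0], [0.871, -0.492, -0.001], [-0.001, 0.0, -1.0]]
wrist_force: [-0.5, 0.1, -0.7]
gripper_width: 0.0003
grasp_force: 0.0
```

{"name": "apply_moves", "arguments": {
  "series": [
    [[0,0,0,0,0,0.12,1],[0,0,0,0,0,0.112,1]]
  ]
}}

```text
t: 1.52
position: [0.1719, 0.6005, 0.1928]
tcp_rot: [[0.679, 0.734, -0.0], [0.734, -0.679, -0.001], [-0.001, 0.0, -1.0]]
wrist_force: [0.1, 0.3, -0.3]
gripper_width: 0.0002
grasp_force: 0.0
```

{"name": "apply_moves", "arguments": {
  "series": [
    [[-8,40,0,0,0,0,1],[-8,40,0,0,0,0,1],[-8,40,0,0,0,0,1],[-8,40,0,0,0,0,1],[-8,40,0,0,0,0,1]]
  ]
}}

```text
t: 1.93
position: [0.2932, 0.4347, 0.193]
tcp_rot: [[0.674, 0.739, -0.0], [0.739, -0.674, -0.0], [-0.001, 0.0, -1.0]]
wrist_force: [1.0, -0.3, -0.2]
gripper_width: 0.0003
grasp_force: 0.0
```

{"name": "apply_moves", "arguments": {
  "series": [
    [[-8,40,0,0,0,0,1],[-8,40,0,0,0,0,1],[-8,40,0,0,0,0,1],[-8,40,0,0,0,0,1],[-8,40,0,0,0,0,1]]
  ]
}}

```text
t: 2.35
position: [0.4141, 0.2702, 0.1932]
tcp_rot: [[0.674, 0.739, -0.0], [0.739, -0.674, -0.0], [-0.0, -0.0, -1.0]]
wrist_force: [0.8, 0.4, 0.5]
gripper_width: 0.0007
grasp_force: 0.0
```

{"name": "apply_moves", "arguments": {
  "series": [
    [[-8,40,0,0,0,0,1],[-8,40,0,0,0,0,1],[-8,40,0,0,0,0,1],[-8,40,0,0,0,0,1],[0,0,0,0,0,0,1]]
  ]
}}

```text
t: 2.77
position: [0.5135, 0.1355, 0.1933]
tcp_rot: [[0.677, 0.736, 0.002], [0.736, -0.677, -0.002], [0.0, 0.002, -1.0]]
wrist_force: [-0.4, -0.5, 0.7]
gripper_width: 0.0006
grasp_force: 0.0
```

```bash
cat >st.py <<'E'
from fit import *
import sys
P=np.array([.5616,-.0229,np.radians(47.586)])
def st(*t):
    o=env.get_obs();R=o["tcp_rot"];R=np.array(R)
    c,s=np.cos(P[2]),np.sin(P[2]);d=np.array(o["position"])-[P[0],P[1],.003]
    L=np.array([c*d[0]+s*d[1],-s*d[0]+c*d[1],d[2]])*1000
    print("t",o["t"],"press mm",L,"yaw",np.degrees(np.arctan2(R[1,0],R[0,0])),"F",o["wrist_force"],np.array(o["joint_pos"]))
    if t: print("shift",R.T@(w(P,[t])[0]-o["position"])*1000)
if __name__=="__main__": st(*map(float,sys.argv[1:]))
E
python3 st.py 62 22 190
```

```text
t 2.7667 press mm [ 84.4821 142.3344 190.2532] yaw 47.37787809670855 F [-0.3692 -0.495   0.6778] [ 14.7032  11.823  105.117   -0.1341  62.9827  57.3862]
shift [-22.0449 120.4142   0.5522]
```

{"name": "apply_moves", "arguments": {
  "series": [
    [[-5.5,30,0,0,0,0,1],[-5.5,30,0,0,0,0,1],[-5.5,30,0,0,0,0,1],[-5.5,30,0,0,0,0,1],[0,0,0,0,0,0,1]]
  ]
}}

```text
t: 3.18
position: [0.5863, 0.04, 0.193]
tcp_rot: [[0.676, 0.737, 0.001], [0.737, -0.676, -0.001], [-0.0, 0.002, -1.0]]
wrist_force: [-0.2, -0.9, -0.1]
gripper_width: 0.0005
grasp_force: 0.0
```

```bash
python3 st.py 62 22 92; python3 - <<'E'
from station import env
import cv2
a=env.read_camera("wrist"); cv2.imwrite("pics/w1.png",cv2.cvtColor(a,cv2.COLOR_RGB2BGR))
E
```

```text
t 3.1833 press mm [ 63.1247  24.1752 190.0079] yaw 47.46890339347722 F [-0.1913 -0.9306 -0.1068] [ 3.8071 16.9029 98.3591 -0.0848 64.6699 46.3744]
shift [-1.114   2.0023 98.0117]
```

View pics/w1.png

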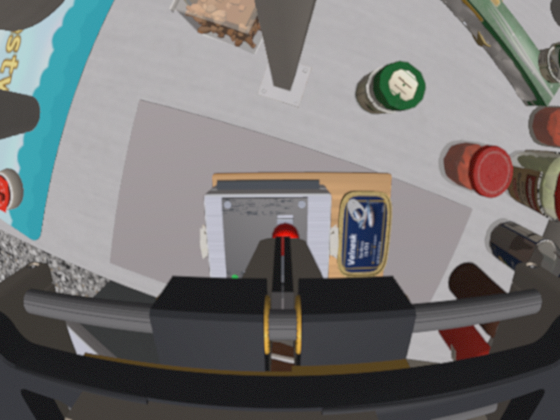

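The wrist view shows the press square below. The knob's top appears at (286,231), just beyond the fingertips at (285,240). I'll check those against the predictions.

```bash
python3 - <<'E'
from st import *
c=env.camera_model("wrist");o=env.get_obs();M=np.array(c["mount"]);R=np.array(o["tcp_rot"]);t=np.array(o["position"])
f=210/np.tan(np.radians(c["fov_y"]/2));print(f,M)
def pw(X):
    q=M[:3,:3].T@(R.T@(X-t)-M[:3,3]);v=np.array([q[0],-q[1],-q[2]]);r=np.hypot(v[0],v[1]);th=np.arctan2(r,v[2])
    return np.array([c["cx"],c["cy"]])+f*th*v[:2]/r
for b in (35,27.5,17): print(b,pw(w(P,[(b,22,114)])[0]))
print("tcp",pw(t));print("block corners",[pw(w(P,[k])[0]) for k in ((62,105,66),(62,-25,66),(75,107.5,12),(75,-107.5,12))])
E
```

```text
325.19226210127806 [[ 0.0011  0.9679  0.2514  0.0709]
 [ 1.     -0.0014  0.0008 -0.0006]
 [ 0.0011  0.2514 -0.9679 -0.1908]
 [ 0.      0.      0.      1.    ]]
35 [288.42   240.7796]
27.5 [288.3786 248.7376]
17 [288.3179 259.6206]
tcp [283.4195 240.6847]
block corners [array([205.5465, 198.5523]), array([334.6004, 198.3249]), array([213.4706, 177.2492]), array([395.2444, 177.8333])]
```

{"name": "apply_moves", "arguments": {
  "series": [
    [[5,2,0,0,0,0,1],[0,0,30,0,0,0,1],[0,0,30,0,0,0,1],[0,0,25,0,0,0,1],[0,0,15,0,0,0,1]]
  ]
}}

```text
t: 3.65
position: [0.5864, 0.0472, 0.0906]
tcp_rot: [[0.673, 0.739, -0.004], [0.739, -0.673, 0.0], [-0.002, -0.003, -1.0]]
wrist_force: [-0.9, -0.4, 0.8]
gripper_width: 0.0004
grasp_force: 0.0
```

{"name": "apply_moves", "arguments": {
  "series": [
    [[0,0,0,0,0,0,1],[0,0,0,0,0,0,1]]
  ]
}}

```text
t: 3.82
position: [0.5877, 0.0469, 0.0929]
tcp_rot: [[0.673, 0.739, -0.002], [0.739, -0.673, 0.0], [-0.001, -0.001, -1.0]]
wrist_force: [0.2, 0.0, 0.4]
gripper_width: 0.0003
grasp_force: 0.0
```

```bash
python3 st.py -2 22 90; python3 - <<'E'
from station import env
import cv2
a=env.read_camera("scene")[228:298,250:345]; b=env.read_camera("wrist")[150:300,190:400]
a=cv2.resize(a,(570,420),interpolation=2)
b=cv2.resize(b,(588,420),interpolation=2)
cv2.imwrite("pics/s2.png",cv2.cvtColor(a,cv2.COLOR_RGB2BGR));cv2.imwrite("pics/w2.png",cv2.cvtColor(b,cv2.COLOR_RGB2BGR))
E
```

```text
t 3.8167 press mm [69.1542 27.7787 89.8824] yaw 47.66628622818025 F [0.2215 0.005  0.4144] [  4.4078  23.6242 102.8542   0.0156  53.6324  46.7323]
shift [-71.1623   5.679   -0.0365]
```

View pics/s2.png

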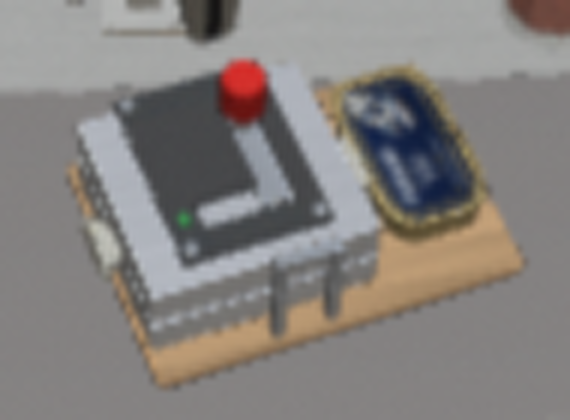

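The scene crop shows the knob untouched. Something dark, perhaps the fingertips, is at crop (205,15), which looks farther from the knob than expected. I'll project the TCP to check.

```bash
python3 - <<'E'
from st import *
o=env.get_obs();t=np.array([o["position"]])
for n in ("scene","top"):
    s,of=D[n][1:]
    print(n,[((proj(n,x)-of+.5)*s-.5)[0] for x in (t,t+[0,0,.03],w(P,[(27.5,22,114)]))])
E
python3 st.py
```

```text
scene [array([205.9772,  44.1777]), array([207.0404,   9.1756]), array([243.357 ,  74.9454])]
top [array([171.2667, 187.2611]), array([171.5436, 172.7152]), array([242.3739, 227.0396])]
t 3.9167 press mm [70.0164 26.3649 91.5766] yaw 47.64845567477592 F [-0.263  -0.693  -0.3514] [  4.3697  23.5188 102.7583   0.0066  53.6294  46.7173]
```

View pics/w2.png

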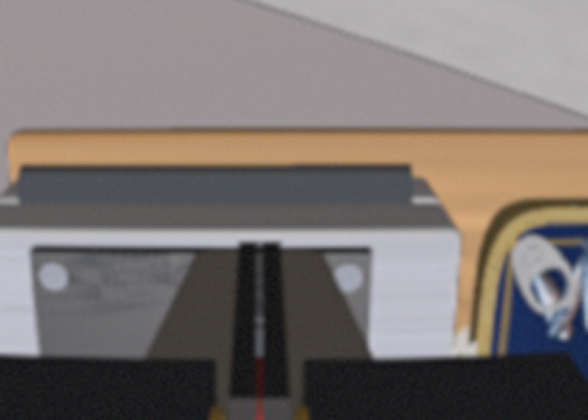

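The TCP is about 5 mm off centre in press y, so I'll centre it and then push along -x.

{"name": "apply_moves", "arguments": {
  "series": [
    [[-4,5,0,0,0,0,1],[-8,0,0,0,0,0,1],[-4,0,0,0,0,0,1],[0,0,0,0,0,0,1]]
  ]
}}

```text
t: 4.25
position: [0.581, 0.0296, 0.0939]
tcp_rot: [[0.675, 0.738, 0.0], [0.738, -0.675, -0.0], [0.0, 0.0, -1.0]]
wrist_force: [0.2, -0.3, 0.4]
gripper_width: 0.0003
grasp_force: 0.1
```

```bash
python3 st.py 40 22 90
```

```text
t 4.25 press mm [51.904  21.0763 90.85  ] yaw 47.547549761395494 F [ 0.2117 -0.2667  0.4072] [  2.7753  22.8748 103.9148  -0.0061  53.1878  45.2314]
shift [-11.9048  -0.916    0.8471]
```

{"name": "apply_moves", "arguments": {
  "series": [
    [[-5,0,0,0,0,0,1],[-5,0,0,0,0,0,1],[-5,0,0,0,0,0,1],[-5,0,0,0,0,0,1],[-5,0,0,0,0,0,1]]
  ]
}}

```text
t: 4.67
position: [0.5647, 0.0117, 0.0935]
tcp_rot: [[0.674, 0.738, 0.001], [0.738, -0.674, 0.0], [0.001, 0.001, -1.0]]
wrist_force: [2.6, 1.4, 3.3]
gripper_width: 0.0003
grasp_force: 1.8
```

```bash
python3 st.py -2 22 90
```

```text
t 4.6667 press mm [27.6999 21.0429 90.548 ] yaw 47.600501436352836 F [2.6417 1.3654 3.2788] [  1.0378  21.5607 106.065    0.0025  52.3263  43.4357]
shift [-29.7     -0.9649   0.5296]
```

{"name": "apply_moves", "arguments": {
  "series": [
    [[-6,0,0,0,0,0,1],[-6,0,0,0,0,0,1],[-6,0,0,0,0,0,1],[-4,0,0,0,0,0,1],[-2,0,0,0,0,0,1]]
  ]
}}

```text
t: 5.08
position: [0.5482, -0.0063, 0.0934]
tcp_rot: [[0.675, 0.738, 0.0], [0.738, -0.675, -0.0], [-0.0, 0.0, -1.0]]
wrist_force: [1.3, 0.4, 2.8]
gripper_width: 0.0006
grasp_force: 1.9
```

{"name": "apply_moves", "arguments": {
  "series": [
    [[-2,0,0,0,0,0,1],[-2,0,0,0,0,0,1],[0,0,0,0,0,0,1]]
  ]
}}

```text
t: 5.33
position: [0.5457, -0.0088, 0.0933]
tcp_rot: [[0.674, 0.738, -0.0], [0.738, -0.674, -0.0], [-0.0, 0.0, -1.0]]
wrist_force: [2.4, 0.1, 2.5]
gripper_width: 0.0005
grasp_force: 1.6
```

```bash
python3 st.py -2 22 90
```

```text
t 5.3333 press mm [-0.3579 21.2625 90.3057] yaw 47.597609612626584 F [2.4349 0.1379 2.5469] [ -1.0791  20.1083 108.3877  -0.0088  51.5086  41.3288]
shift [-1.6419 -0.7378  0.3059]
```

{"name": "apply_moves", "arguments": {
  "series": [
    [[-1.5,0,0,0,0,0,1],[-1,0,0,0,0,0,1],[0,0,0,0,0,0,1]]
  ]
}}

```text
t: 5.58
position: [0.5444, -0.0103, 0.0933]
tcp_rot: [[0.674, 0.738, 0.001], [0.738, -0.674, 0.0], [0.0, 0.0, -1.0]]
wrist_force: [2.6, 1.3, 3.4]
gripper_width: 0.0004
grasp_force: 2.2
```

{"name": "apply_moves", "arguments": {
  "series": [
    [[-1,0,0,0,0,0,1],[0,0,0,0,0,0,1]]
  ]
}}

```text
t: 5.75
position: [0.5441, -0.0108, 0.0934]
tcp_rot: [[0.674, 0.738, 0.001], [0.738, -0.674, 0.001], [0.001, 0.0, -1.0]]
wrist_force: [3.9, 3.0, 3.1]
gripper_width: 0.0005
grasp_force: 3.1
```

```bash
python3 st.py -2 22 90;  python3 - <<'E'
from station import env
import cv2
a=env.read_camera("scene")[228:298,250:345]
cv2.imwrite("pics/s3.png",cv2.cvtColor(cv2.resize(a,(570,420),interpolation=2),cv2.COLOR_RGB2BGR))
E
```

```text
t 5.75 press mm [-2.8854 21.122  90.4309] yaw 47.590822892223805 F [3.8675 2.9612 3.1113] [ -1.3209  19.9366 108.6344   0.0502  51.3591  41.057 ]
shift [ 0.8849 -0.8781  0.4316]
```

View pics/s3.png

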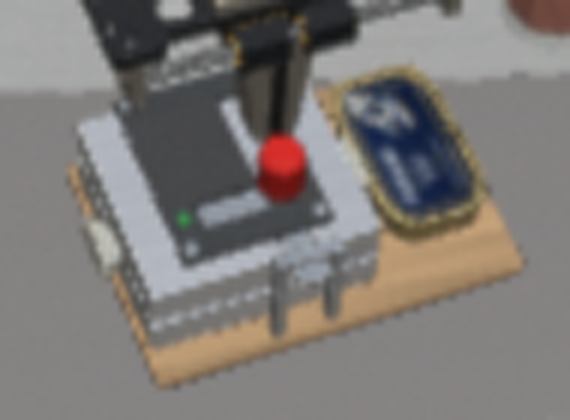

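The knob is now at the corner, crop (283,168), with the bolt in the keeper, and the force is rising. I'll give it one more small push to confirm the stop.

{"name": "apply_moves", "arguments": {
  "series": [
    [[-1.5,0,0,0,0,0,1],[-1,0,0,0,0,0,1],[0,0,0,0,0,0,1]]
  ]
}}

```text
t: 6.05
position: [0.5435, -0.012, 0.094]
tcp_rot: [[0.675, 0.738, 0.003], [0.738, -0.675, 0.002], [0.004, 0.001, -1.0]]
wrist_force: [5.6, 7.6, 4.2]
gripper_width: 0.0006
grasp_force: 4.3
```

```bash
python3 st.py -2 22 90
```

```text
t 6.05 press mm [-4.1548 20.7606 90.9658] yaw 47.56245946972591 F [5.6129 7.6012 4.1852] [ -1.4939  19.7865 108.7801   0.1366  51.2421  40.8585]
shift [ 2.1508 -1.2415  0.9719]
```

The stop is confirmed: 9 N and no more travel. Next I back off and go round to the -y side.

{"name": "apply_moves", "arguments": {
  "series": [
    [[10,0,0,0,0,0,1],[12,0,0,0,0,0,1],[0,20,0,0,0,0,1],[0,25,0,0,0,0,1],[0,0,0,0,0,0,1]]
  ]
}}

```text
t: 6.47
position: [0.5923, -0.0285, 0.0928]
tcp_rot: [[0.674, 0.739, 0.001], [0.739, -0.674, -0.001], [-0.0, 0.001, -1.0]]
wrist_force: [-0.2, 0.1, 0.0]
gripper_width: 0.0005
grasp_force: 0.0
```

```bash
python3 st.py -26 -24 90
```

```text
t 6.4667 press mm [ 16.587  -26.4588  89.8344] yaw 47.61130169971006 F [-0.2425  0.0648  0.0141] [ -2.8593  23.8189 102.5444  -0.0781  53.6039  39.5757]
shift [-42.5859  -2.4774  -0.148 ]
```

{"name": "apply_moves", "arguments": {
  "series": [
    [[-14,0,0,0,0,0,1],[-16,0,0,0,0,0,1],[-12,0,0,0,0,0,1],[0,0,0,0,0,0,1],[0,0,0,0,0,0,1]]
  ]
}}

```text
t: 6.88
position: [0.5603, -0.0586, 0.0934]
tcp_rot: [[0.675, 0.738, -0.0], [0.738, -0.675, 0.0], [-0.0, -0.0, -1.0]]
wrist_force: [0.5, -0.2, -0.2]
gripper_width: 0.0005
grasp_force: 0.0
```

```bash
python3 st.py -26 27 90;  python3 - <<'E'
from station import env
import cv2
a=env.read_camera("scene")[228:298,250:345]
cv2.imwrite("pics/s4.png",cv2.cvtColor(cv2.resize(a,(570,420),interpolation=2),cv2.COLOR_RGB2BGR))
E
```

```text
t 6.8833 press mm [-27.2505 -23.1534  90.4287] yaw 47.52002916124598 F [ 0.4508 -0.2359 -0.1662] [ -6.1288  21.492  106.1932   0.0041  52.3422  36.3486]
shift [  1.1928 -50.1546   0.4494]
```

View pics/s4.png

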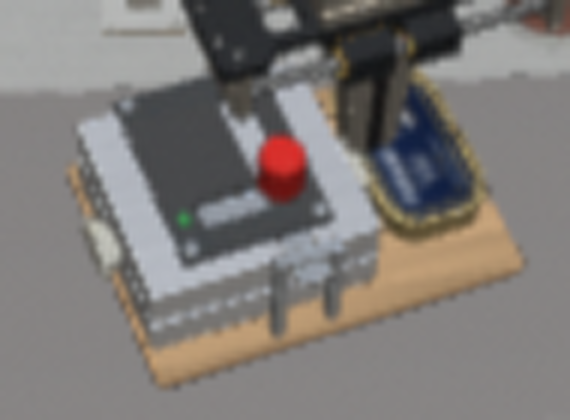

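The fingertips at crop (367,148) are lined up with the knob at (283,168) along the short leg. I'll push along +y.

{"name": "apply_moves", "arguments": {
  "series": [
    [[0.5,-6,0,0,0,0,1],[0.5,-6,0,0,0,0,1],[0,-5,0,0,0,0,1],[0,-5,0,0,0,0,1],[0,0,0,0,0,0,1]]
  ]
}}

```text
t: 7.35
position: [0.545, -0.0415, 0.0932]
tcp_rot: [[0.674, 0.739, -0.001], [0.739, -0.674, 0.0], [-0.0, -0.001, -1.0]]
wrist_force: [-0.7, 0.0, -0.1]
gripper_width: 0.0004
grasp_force: 0.0
```

```bash
python3 st.py -26 27 90
```

```text
t 7.35 press mm [-24.9728  -0.3111  90.1865] yaw 47.656289983398906 F [-0.7218  0.0201 -0.1378] [ -4.5215  20.2047 108.2571   0.0086  51.5841  37.8169]
shift [ -0.9936 -27.3122   0.2061]
```

{"name": "apply_moves", "arguments": {
  "series": [
    [[0,-5,0,0,0,0,1],[0,-5,0,0,0,0,1],[0,-5,0,0,0,0,1],[0,-5,0,0,0,0,1],[0,0,0,0,0,0,1]]
  ]
}}

```text
t: 7.77
position: [0.5308, -0.0285, 0.0935]
tcp_rot: [[0.674, 0.739, 0.0], [0.739, -0.674, 0.0], [0.0, 0.0, -1.0]]
wrist_force: [2.1, -0.7, 1.3]
gripper_width: 0.0007
grasp_force: 1.0
```

```bash
python3 st.py -26 37 90
```

```text
t 7.7667 press mm [-24.8893  18.9583  90.5017] yaw 47.61036870554736 F [ 2.0531 -0.6918  1.2668] [ -3.2428  18.9672 110.1185   0.0163  50.8939  39.1365]
shift [ -1.1032 -18.0423   0.4988]
```

{"name": "apply_moves", "arguments": {
  "series": [
    [[-0.3,-5,0,0,0,0,1],[-0.3,-5,0,0,0,0,1],[0,-3,0,0,0,0,1],[0,-2,0,0,0,0,1],[0,0,0,0,0,0,1]]
  ]
}}

```text
t: 8.18
position: [0.5197, -0.019, 0.0935]
tcp_rot: [[0.674, 0.739, 0.001], [0.739, -0.674, 0.0], [0.001, 0.0, -1.0]]
wrist_force: [4.5, 0.2, 2.4]
gripper_width: 0.0001
grasp_force: 1.7
```

{"name": "apply_moves", "arguments": {
  "series": [
    [[0,-1.5,0,0,0,0,1],[0,-1.5,0,0,0,0,1],[0,0,0,0,0,0,1]]
  ]
}}

```text
t: 8.43
position: [0.5177, -0.0172, 0.0934]
tcp_rot: [[0.674, 0.738, 0.001], [0.738, -0.674, 0.0], [0.0, 0.0, -1.0]]
wrist_force: [3.6, 0.8, 2.7]
gripper_width: 0.0007
grasp_force: 2.1
```

```bash
python3 st.py -26 37 90
```

```text
t 8.4333 press mm [-25.4152  36.2517  90.4334] yaw 47.596308787912676 F [3.5857 0.7922 2.7216] [ -2.0776  17.8942 111.7614   0.013   50.3148  40.3178]
shift [-0.5849 -0.7485  0.4329]
```

{"name": "apply_moves", "arguments": {
  "series": [
    [[0,-1.5,0,0,0,0,1],[0,-1,0,0,0,0,1],[0,0,0,0,0,0,1]]
  ]
}}

```text
t: 8.68
position: [0.5159, -0.0156, 0.0934]
tcp_rot: [[0.674, 0.738, 0.001], [0.738, -0.674, 0.0], [0.0, 0.0, -1.0]]
wrist_force: [5.8, 0.1, 2.0]
gripper_width: 0.0002
grasp_force: 2.2
```

{"name": "apply_moves", "arguments": {
  "series": [
    [[0,-1,0,0,0,0,1],[0,-1,0,0,0,0,1],[0,0,0,0,0,0,1]]
  ]
}}

```text
t: 8.93
position: [0.5146, -0.0143, 0.0934]
tcp_rot: [[0.674, 0.738, 0.001], [0.738, -0.674, -0.0], [0.0, 0.001, -1.0]]
wrist_force: [5.6, 0.6, 1.8]
gripper_width: 0.0004
grasp_force: 2.4
```

```bash
python3 st.py -26 37 90
```

```text
t 8.9333 press mm [-25.4107  40.5086  90.4186] yaw 47.596892734632824 F [5.5767 0.5757 1.8387] [ -1.7631  17.6325 112.1579   0.      50.1658  40.64  ]
shift [-0.5901  3.5082  0.4204]
```

{"name": "apply_moves", "arguments": {
  "series": [
    [[0,-1.5,0,0,0,0,1],[0,-1,0,0,0,0,1],[0,0,0,0,0,0,1]]
  ]
}}

```text
t: 9.18
position: [0.514, -0.0135, 0.0938]
tcp_rot: [[0.674, 0.739, 0.003], [0.739, -0.674, -0.001], [0.001, 0.003, -1.0]]
wrist_force: [8.6, -4.7, 0.5]
gripper_width: 0.0002
grasp_force: 3.8
```

```bash
python3 st.py -26 37 90;  python3 - <<'E'
from station import env
import cv2
a=env.read_camera("scene")[228:298,250:345]
cv2.imwrite("pics/s5.png",cv2.cvtColor(cv2.resize(a,(570,420),interpolation=2),cv2.COLOR_RGB2BGR))
E
```

```text
t 9.1833 press mm [-25.1739  41.5414  90.7891] yaw 47.62999318218844 F [ 8.5503 -4.7206  0.5428] [ -1.6128  17.4777 112.3285  -0.0975  50.0088  40.8199]
shift [-0.8305  4.5381  0.8031]
```

View pics/s5.png

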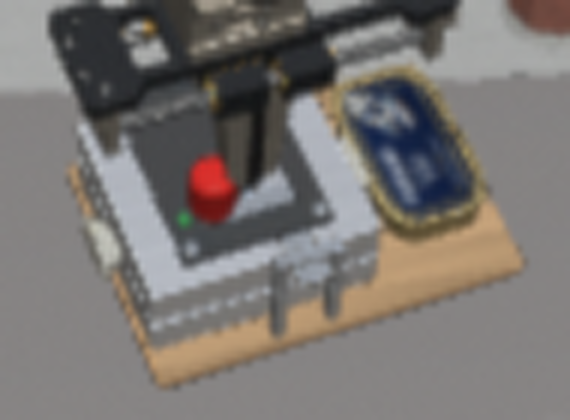

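The knob is at the end of the short leg, crop (212,188), right by the green dot, and the force has jumped. One confirming nudge, then I back off and rise.

{"name": "apply_moves", "arguments": {
  "series": [
    [[0,-1,0,0,0,0,1],[0,-1,0,0,0,0,1],[0,0,0,0,0,0,1]]
  ]
}}

```text
t: 9.48
position: [0.513, -0.0125, 0.0943]
tcp_rot: [[0.674, 0.739, 0.004], [0.739, -0.674, -0.002], [0.001, 0.004, -1.0]]
wrist_force: [7.5, -7.8, 6.0]
gripper_width: 0.0007
grasp_force: 5.1
```

{"name": "apply_moves", "arguments": {
  "series": [
    [[0,8,0,0,0,0,1],[0,12,0,0,0,0,1],[0,0,-25,0,0,0,1],[0,0,-35,0,0,0,1],[0,0,-40,0,0,0,1]]
  ]
}}

```text
t: 9.9
position: [0.5229, -0.0251, 0.1919]
tcp_rot: [[0.675, 0.738, -0.008], [0.738, -0.675, 0.001], [-0.005, -0.006, -1.0]]
wrist_force: [0.9, 0.7, -0.3]
gripper_width: 0.0007
grasp_force: 0.0
```

{"name": "apply_moves", "arguments": {
  "series": [
    [[0,0,-20,0,0,0,1],[0,0,0,0,0,0,1],[0,0,0,0,0,0,1],[0,0,0,0,0,0,1]]
  ]
}}

```text
t: 10.23
position: [0.5242, -0.0249, 0.2116]
tcp_rot: [[0.674, 0.738, -0.003], [0.738, -0.674, 0.0], [-0.002, -0.003, -1.0]]
wrist_force: [-0.9, 1.3, -1.2]
gripper_width: 0.0008
grasp_force: 0.0
```

```bash
python3 st.py; python3 - <<'E'
from st import *
import cv2
a=env.read_camera("scene")[228:298,250:345].astype(int)
def cen(a):
    m=(a[...,0]>110)&(a[...,1]<70)&(a[...,2]<70);y,x=np.nonzero(m);return np.array([x.mean(),y.mean()]),m.sum()
for f in ("sc",):
    i=cv2.imread("pics/scene0.png")[228:298,250:345,::-1].astype(int);print(cen(i))
print(cen(a))
for L in ((27.5,22,100),(-25,58,100),(-25,60,100),(-25,54,100)): print(L,proj("scene",w(P,[L]))[0]-(250,228))
E
```

```text
t 10.2333 press mm [-26.685   26.2128 208.6457] yaw 47.58861568019448 F [-0.9139  1.3297 -1.2202] [ -2.889   10.3428 104.469    0.0054  65.3807  39.5203]
(array([40.2432, 13.4054]), np.int64(37))
(array([35.25  , 29.3846]), np.int64(52))
(27.5, 22, 100) [40.0108 14.7766]
(-25, 58, 100) [35.3805 30.7115]
(-25, 60, 100) [34.775 30.894]
(-25, 54, 100) [36.5902 30.3467]
```

```bash
python3 -c "
from station import env
print(env.hand_in())"
```

```text
the job is handed in; nothing more can be done
None
```

I pushed the red knob to the stop at the keeper-end corner, then sideways to the stop at the end of the short leg by the green dot. The arm ended clear above the press, and I handed the job in at about 10 s; the hand-in gave no verdict.

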